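# Mark a unit tag in the lever press

## Robot

A 7-joint arm with a two-finger parallel gripper is mounted at the origin on the work surface; the furniture and walls round the work are solid. World frame = base frame: x ahead of the robot, y to its left, z up, the work surface at z = 0. Lengths are in m, angles in rad, forces in N, time in s.
With the tool pointing down it reaches from about 0.4 to 0.9 m from the base axis. Payload 5.5 kg.
Tool frame: the origin (TCP) lies on the front face of the gripper's body, between the roots of the fingers; the fingertips stand 73 mm ahead of it and the grasp point (between the pads) lies manip.grip_point_offset ahead of it (manip.grip_point_offset is the distance from the TCP to the grasp point, in m); z points along the fingers, y is the line along which they close (so a half turn about z gives the same grasp; the last joint's range is limited). The gripper opens to 85 mm and grips with 20 to 120 N. Pads are 22 mm wide; open, the fingers measure 114 mm over their backs; the gripper's body (76 mm by 85 mm) begins 54 mm behind the grasp point. The pads swing forward as they close: fully open they stand 13 mm farther back than shut.
Start: joints at [-0.957, 0.501, -0.427, 1.55, 0.221, 1.138, -0.21], TCP at [0.223, 0.61, 0.304] pointing down, gripper open.
Joint ranges: [-2.88, 2.88], [-0.31, 2.03], [-1.54, 1.56], [0.2, 2.42], [-1.41, 4.55], [0.19, 2.02], [-2.57, 2.57]. Speed limits (rad/s): [2.57, 2.57, 3.14, 3.14, 3.14, 3.14, 3.14].

## Interface

Orientations are given as a rotation vector (axis times angle).
In Python, from workcell import manip, read_camera, search_frame, silhouettes, tip_of gives the robot as it stands.
- The arm moves only by the shell command python3 -m crank 'ROWS'. ROWS is text: rows parted by semicolons, each of 7 numbers parted by spaces: the shift along the world's x, y, z as a fraction of full scale, then the turn, a rotation vector about the world's x, y, z as a fraction of full scale, then the opening, from 0 (shut) to 1 (fully open). A call has exactly 10 rows; each row is the pose to reach, as a shift and turn from the pose commanded when the call began; what a row does not reach only later rows make up. Full scale, the value 1, is 1 m for a shift and 90 degrees for a turn. A row lasts 1/12 s, in which the tool goes at most 41.7 mm and 7.16 degrees, less where a joint would pass 70% of its speed; a pose out of reach is approached as far as the arm can. A call with a number of a shift or a turn outside -1 to 1 is refused whole. A call with a gripper value outside its range is refused whole. The fingers move at their own pace and stop on an object; the grip force is fixed at half the most. Time passes only in rows, so rows that repeat a pose let the fingers close, or fill a call up. It gives the time, the measured TCP pose, the force, the opening and the grip force at its end, in the units of the state.
- manip.get_obs(): the state, without advancing time (a new reading comes with each control period).
- read_camera(name): name is "scene" or "top" or "wrist"; returns a dict with "frame" (384x512x3 uint8, red, green, blue), "range_z" (384x512 float32, m along the optical axis (not along the pixel's ray), 0 where there is no reading), "intrinsics" (3x3 intrinsics, pixels), "dist_coeffs" ([k1, k2, p1, p2, k3] as OpenCV has them; the pictures are not rectified), "cam_to_world" (4x4, takes a point from camera to world coordinates); the wrist camera has in their place "tool_from_camera" (4x4, takes a point from camera to tool coordinates, whose origin is the TCP and whose axes are the flange's). Camera axes: x right, y down, z forward; pixel columns grow to the right and rows downward; lengths in m; the calibration is good to about 2 mm. A picture is of the moment at which its call begins: read the wrist's pose just before it.
- manip.close_job(): hands the job in; it is judged then, once.
Trained networks look in the newest picture that a camera, given by its name, has taken for a name from the list of things; names that differ only in an ending like _2 or _b are one class to them, and where a whole thing is asked for, a point or a joint stands for the part that bears it (a point fixed in the world has none). Each returns a list of dicts, best first, with "score" (0 to 1); they miss things now and then, are a little off and sometimes report something else, mostly with a low value. They report only what shows in the picture. A call takes as long as a camera call. They do not tell look-alikes from the thing itself.
- search_frame(thing, camera): "pixel" ([column, row] in pixels, amid what is visible of it).
- silhouettes(thing, camera): "mask" (384x512 bool, what is visible of it) and "pixel" ([column, row] in pixels, amid what is visible of it).
- tip_of(thing, camera): "pixel" ([column, row] in pixels: a listed point, or the origin of a listed thing).
The state is a dict: "t": time; "joint_positions": joint angles; "qvel": joint speeds; "joint_torque": joint torques, N m; "tcp_pos": TCP position; "ee_rot": TCP orientation; "contact_force": force on the tool from outside, world axes, zero at the start; "torque": the same for the moment, N m; "finger_gap": finger opening in m; "grip_force": force on a finger pad.
Only numpy, scipy, OpenCV 4.12 (cv2) and the standard library are available. Lean on these libraries where they do the work, as an engineer would, in place of code of your own. Each camera call takes 0.05 s, during which the arm holds its last target. There are 200 camera calls.

## Task

Slide the black tag carrier along the bed of the blue marking press, without lifting it off the bed, until the red dot on its tag is right under the brass pin, and let go of it while the lever is still up. Then press the red lever paddle down past its first two clicks to the third and last one, so that the pin comes down on the red dot, and finish while still holding the lever down there against its spring. Leave the padlock, the key, the hand stamp and the ink pad where they are.

Things in the scene. Friction and masses are not known exactly. Their poses are not given: they have to be found in the camera images.
- press: bench marking press, fixed to the desk, yaw within 0.2: grey bed 300 x 200 x 12 mm (its x, y, z); at its +x end a blue column (x = 95 to 145 mm) carrying a head that overhangs the bed (x = 27 to 145, y = -25 to 25, z = 82 to 150 mm; ram guide below it to z = 68). Origin: centre of the bed's underside, on the desk; z up, x from the open front of the bed to the column
- pin_tip (a point): tip of the brass marking pin under the head, at x = 45 mm, y = 0 of the press; moves only up and down. With the lever up it is 44 mm above the desk, 14 mm above the carrier's top; it would go down 17 mm with the lever at the third click
- press_pin: the brass marking pin, 8 mm thick, 4 mm at the tip, origin at its tip. It is sprung and gives way on the carrier, pressing it with about 2 to 6 N when the lever is at the third click
- carrier: loose black tag carrier, a bar 170 x 44 x 18 mm (x, y, z), 0.13 to 0.25 kg, flat on the press bed, aluminium tag on top at its +x end, grey grip ribs on its sides near the -x end (x = -70 to -42 mm). Origin: centre of its underside (12 mm above the desk), x along its length to the tag end, which points to the column (within 0.3 rad of the press's x axis), z up
- mark (a point): centre of the red dot (12 mm diameter) on the carrier's top, at x = +60 mm, y = 0, z = 18 mm of the carrier
- press_lever (a joint): lever angle, rad: 0 = up at rest, grows as the paddle is pressed down; clicks at 0.26, 0.52 and 0.78, end stop at 0.82 (it may be pressed to the stop). A spring returns it to 0 from every click when let go; the push needed rises before each click and drops at it (1 to 10 N at the paddle), about 8 N holds the third. The pivot axis runs along the press's x at y = -42, z = 138 mm of the press
- lever_pad (a point): centre of the upper face of the red lever paddle, 46 mm (along the press's x) x 44 mm (along the lever) x 14 mm, at x = 41 mm of the press. The lever points from its pivot to the press's -y side, 140 mm to the paddle's centre; at rest it rises 0.42 rad above level (this point 201 mm above the desk), at the third click it slopes 0.36 rad below level (about 95 mm above the desk)
- dial (a point): centre of the front face of the upright aluminium dial disc, 120 mm diameter, 5 mm thick, fixed beside the press head behind the lever, its axis along the press's x; spots on its rim show the lever's places: small black rest, blue first click, yellow second, large green third
- padlock: bystander: green padlock lying on the desk, 72 x 45 x 21 mm, origin at the centre of its underside
- red_key: bystander: key with a red plastic tag, lying on the desk, 138 x 34 x 4 mm, origin at the centre of its underside
- wood_stamp: bystander: brown wooden hand stamp, 26 x 54 x 67 mm tall, origin at the centre of its underside
- ink_tin: bystander: closed black stamp pad tin, 95 x 72 x 15 mm, origin at the centre of its underside
Mind the look-alikes: they are no part of the job. There is more than one size of the carrier; the job needs the smaller.

How it is judged:
On the way, in this order (a step that is already met when the one before it is completed fails the run):
1. the red dot lies under the pin tip (within 6 mm) with the lever still up, and the fingers have let go of the carrier (horizontal distance between mark and pin_tip below 0.006 m and value of joint press_lever below 0.1 rad and contact force between the fingers and carrier below 0.2 N), for 0.2 s.
2. the lever is in the third notch (value of joint press_lever above 0.7 rad), for 0.2 s.
At the end, for the whole second after the job is handed in: The robot is holding the lever in its third notch (joint above 0.70 rad, robot pushing on it with more than 2 N), the pin presses on the carrier (more than 0.8 N) with its tip on the red dot (within 6 mm of the dot's centre), and the fingers do not touch the carrier, which is at rest (value of joint press_lever above 0.7 rad and contact force between any of the fingers, the arm and press_lever above 2 N and horizontal distance between mark and pin_tip below 0.006 m and contact force between press_pin and carrier above 0.8 N and contact force between the fingers and carrier below 0.2 N and linear speed of carrier below 0.02 m/s); the arm keeps its last pose, push and grip.
It fails at once if the lever is pressed (beyond 0.3 rad) while the pin is not over the red dot (more than 8 mm off) (value of joint press_lever above 0.3 rad and horizontal distance between mark and pin_tip above 0.008 m).
It fails at once if the carrier is lifted more than 10 mm off the bed (z of carrier in the frame of press above 0.022 m).
It fails at once if a bystander is moved by more than 30 mm (distance of any of padlock, red_key, wood_stamp, ink_tin from where it was at the start of the episode above 0.03 m).
It also fails if it takes over 45 s, if anything falls off the work surface, if the arm or the gripper's body presses on something with over 40 N, if the wrist force passes 120 N, or if a joint passes its speed limit or range.

## Working session

There is one attempt and no reset: what is moved stays moved. The work goes in short steps, Python scripts to look and compute and a shell command to move; the robot and the scene stay as the last step left them, time stands still between calls to the robot, and variables do not carry over. Pictures are saved under pics/ and viewed, at most 10 in all, crops included, and the job is handed in when it is done.

```bash
ls; mkdir -p pics; cat > h.py <<'E'
import numpy as np, cv2
from workcell import manip, read_camera, search_frame, silhouettes, tip_of
from scipy.spatial.transform import Rotation as R
def cam(n):
    o=manip.get_obs(); c=read_camera(n)
    if n=="wrist":
        T=np.eye(4);T[:3,:3]=R.from_rotvec(o["ee_rot"]).as_matrix();T[:3,3]=o["tcp_pos"]
        c["T"]=T@c["tool_from_camera"]
    else: c["T"]=np.array(c["cam_to_world"])
    return c
def ray(c,p):
    u=cv2.undistortPoints(np.array([[p]],float),np.array(c["intrinsics"]),np.array(c["dist_coeffs"]))[0,0]
    return np.array([u[0],u[1],1.])
def at_z(c,p,z):
    d=c["T"][:3,:3]@ray(c,p);o=c["T"][:3,3]
    return o+d*(z-o[2])/d[2]
def by_depth(c,p):
    i,j=int(round(p[1])),int(round(p[0]))
    w=c["range_z"][max(i-1,0):i+2,max(j-1,0):j+2];w=w[w>0]
    if not len(w): return None
    return c["T"][:3,:3]@(ray(c,p)*np.median(w))+c["T"][:3,3]
def save(c,n): cv2.imwrite("pics/"+n,c["frame"][:,:,::-1])
E
python3 - <<'E'
from h import *
np.set_printoptions(precision=3,suppress=True)
o=manip.get_obs();print(o["tcp_pos"],o["ee_rot"],manip.grip_point_offset,o["t"])
ims=[]
for n in ("scene","top"):
    c=cam(n);ims.append(c["frame"])
    for t in ("carrier","mark","pin_tip","lever_pad","dial","press","padlock","red_key","wood_stamp","ink_tin"):
        for f in (search_frame,tip_of):
            for d in f(t,n)[:3]:
                print(n,t,f.__name__[:3],round(d["score"],2),np.round(d["pixel"]),by_depth(c,d["pixel"]))
    save(c,n+".png")
cv2.imwrite("pics/a.png",cv2.resize(np.vstack(ims)[:,:,::-1],(512,768))[:, :])
E
```

```text
pics
[0.223 0.61  0.303] [-0.548 -3.093  0.003] 0.0539 0.0
scene carrier cal 0.75 [335. 257.] [0.204 0.241 0.027]
scene carrier cal 0.71 [238. 206.] [0.54  0.197 0.03 ]
scene carrier cal 0.7 [246. 213.] [0.504 0.212 0.034]
scene carrier cal 0.63 [322. 260.] [0.234 0.264 0.025]
scene mark cal 0.81 [240. 208.] [0.529 0.203 0.029]
scene mark cal 0.72 [334. 254.] [0.21  0.234 0.025]
scene mark cal 0.61 [347. 247.] [0.184 0.192 0.025]
scene mark cal 0.55 [228. 203.] [0.571 0.201 0.032]
scene mark cal 0.52 [228. 128.] [0.638 0.056 0.203]
scene lever_pad cal 0.79 [226. 135.] [0.637 0.074 0.187]
scene lever_pad cal 0.73 [306. 136.] [ 0.471 -0.197  0.015]
scene lever_pad cal 0.65 [230. 127.] [0.632 0.051 0.204]
scene dial cal 0.57 [210. 197.] [0.605 0.243 0.092]
scene dial cal 0.78 [213. 168.] [0.623 0.182 0.15 ]
scene press cal 0.72 [213. 192.] [0.593 0.242 0.12 ]
scene press cal 0.73 [230. 211.] [0.556 0.219 0.023]
scene padlock cal 0.78 [241. 301.] [0.385 0.475 0.02 ]
scene padlock cal 0.55 [238. 302.] [0.39  0.48  0.018]
scene red_key cal 0.66 [237. 332.] [0.359 0.552 0.006]
scene red_key
[... 939 characters left out ...]
 ]
top dial cal 0.58 [257. 133.] [0.613 0.181 0.152]
top press cal 0.59 [243. 151.] [0.593 0.224 0.015]
top press cal 0.41 [166. 217.] [0.382 0.461 0.02 ]
top press cal 0.39 [344. 208.] [ 0.407 -0.081  0.066]
top press cal 0.59 [245. 162.] [0.553 0.218 0.032]
top padlock cal 0.61 [165. 217.] [0.38  0.463 0.019]
top padlock cal 0.72 [170. 215.] [0.388 0.446 0.019]
top red_key cal 0.59 [135. 225.] [0.357 0.558 0.004]
top red_key cal 0.63 [131. 214.] [0.392 0.575 0.002]
top wood_stamp cal 0.63 [343. 210.] [ 0.401 -0.078  0.065]
top wood_stamp cal 0.67 [343. 211.] [ 0.398 -0.077  0.063]
top ink_tin cal 0.7 [377. 196.] [ 0.452 -0.194  0.016]
top ink_tin cal 0.85 [373. 198.] [ 0.445 -0.181  0.016]
```

```bash
python3 - <<'E'
import cv2,numpy as np
a=cv2.imread("pics/scene.png")[90:350,150:400];b=cv2.imread("pics/top.png")[80:310,110:410]
cv2.imwrite("pics/sc.png",cv2.resize(a,None,fx=2.3,fy=2.3,interpolation=cv2.INTER_CUBIC))
cv2.imwrite("pics/tp.png",cv2.resize(b,None,fx=2.5,fy=2.5,interpolation=cv2.INTER_CUBIC))
E
```

```text
(no output)
```

View pics/tp.png

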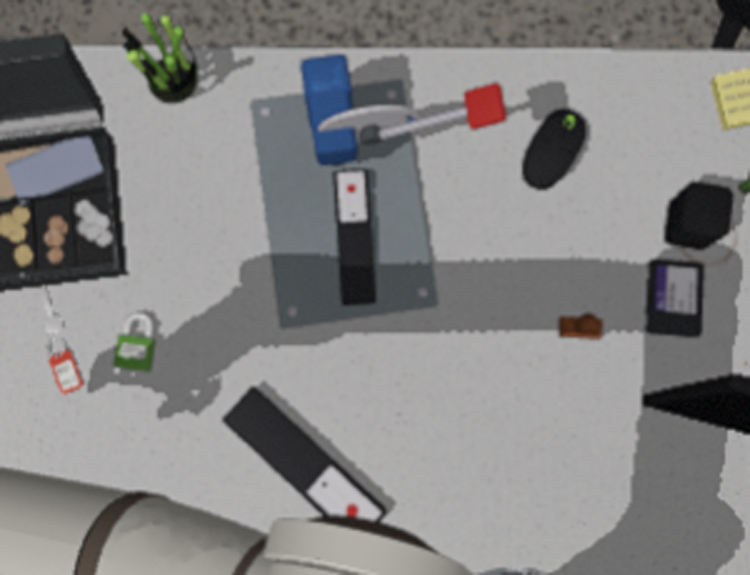

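View pics/sc.png

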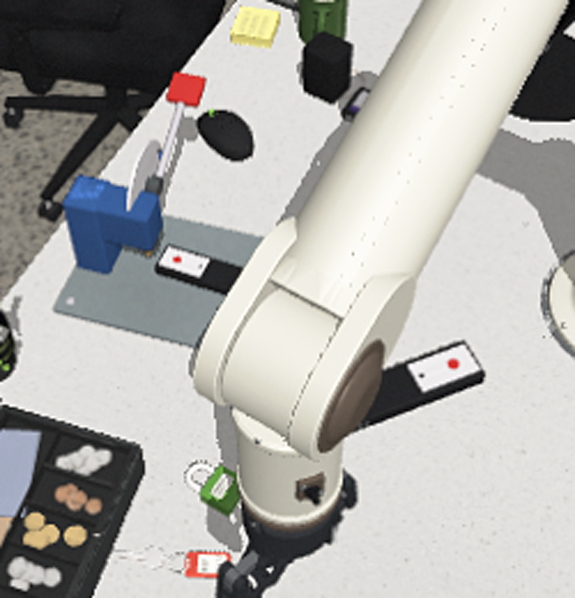

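Two carriers show. One is on the press bed, at top pixel (251,176) and scene (240,208). The other lies on the bare desk at top (235,265) and scene (335,257), and looks longer. The one on the bed fits the description ("flat on the press bed", smaller). I'll measure both to confirm.

```bash
cat >> h.py <<'E'
def cloud(c):
    h,w=c["range_z"].shape
    v,u=np.mgrid[:h,:w];p=np.stack([u,v],-1).reshape(-1,1,2).astype(float)
    n=cv2.undistortPoints(p,np.array(c["intrinsics"]),np.array(c["dist_coeffs"])).reshape(h,w,2)
    P=np.concatenate([n,np.ones((h,w,1))],-1)*c["range_z"][...,None]
    return P@c["T"][:3,:3].T+c["T"][:3,3]
def rect(m):  # world xy points -> centre,size,angle
    return cv2.minAreaRect(m[:,:2].astype(np.float32)*1000)
E
python3 - <<'E'
from h import *
np.set_printoptions(precision=4,suppress=True)
c=cam("top");P=cloud(c);hsv=cv2.cvtColor(c["frame"],cv2.COLOR_RGB2HSV)
H,S,V=[hsv[...,i] for i in range(3)];print(hsv[150,225],hsv[195,225],hsv[300,300])
for d in silhouettes("carrier","top")[:3]:
    q=P[d["mask"]&(P[...,2]>.015)&(P[...,2]<.04)]; print("carrier",d["score"],d["pixel"],rect(q),np.median(q[:,2]))
for d in silhouettes("press","top")[:1]: print("pressmask",d["score"],d["mask"].sum())
box=(P[...,0]>.35)&(P[...,0]<.75)&(P[...,1]>0.05)&(P[...,1]<.38)
bed=box&(P[...,2]>.007)&(P[...,2]<.02)
bed=cv2.morphologyEx(bed.astype(np.uint8),cv2.MORPH_OPEN,np.ones((3,3)))>0
print("bed",bed.sum(),rect(P[bed]))
blue=box&(H>100)&(H<120)&(S>130)&(P[...,2]>.14)
print("head",blue.sum(),rect(P[blue]),np.median(P[blue][:,2]))
red=((H<8)|(H>172))&(S>150)&(P[...,2]>.15)&(P[...,1]<.2)
print("paddle",red.sum(),rect(P[red]),P[red].mean(0))
dot=((H<8)|(H>172))&(S>110)&(P[...,2]>.018)&(P[...,2]<.045)&box
uv=np.argwhere(dot)[:,::-1].mean(0);print("dot",dot.sum(),uv,at_z(c,uv,.03))
# corners pixel guess at bed
for p in [(210.8,120),(270.8,112),(284.8,200.8),(222,211.2)]: print(at_z(c,p,.012))
E
```

```text
[ 96  21 119] [103  22  81] [  0   1 171]
carrier 0.9 [229.5, 261.8] ((237.20986938476562, 254.9676055908203), (223.3258514404297, 58.203857421875), 47.699649810791016) 0.024546534443494417
carrier 0.82 [252.2, 174.3] ((516.3576049804688, 194.731201171875), (166.60311889648438, 41.90695571899414), 2.409273386001587) 0.030796591393021933
pressmask 0.83 5459
bed 3945 ((566.882080078125, 211.5401611328125), (300.81182861328125, 199.78379821777344), 8.869040489196777)
head 535 ((648.6660766601562, 226.2445526123047), (113.75888061523438, 50.489925384521484), 7.631534099578857) 0.14995497885880238
paddle 211 ((444.3385925292969, -89.796875), (428.1197814941406, 576.1066284179688), 2.6705715656280518) [0.6222 0.0521 0.214 ]
dot 5 [250. 155.] [0.5772 0.202  0.03  ]
[0.6965 0.3296 0.012 ]
[0.7246 0.1365 0.012 ]
[0.4359 0.0924 0.012 ]
[0.4018 0.2875 0.012 ]
```

The networks' masks settle it. The bed carrier measures 167×42 mm, which matches 170×44. The desk one at (235,265) is 223×58, so it is the look-alike. I'll move above the ribs of the bed carrier and confirm with a wrist crop.

```bash
python3 -m crank '0.01 -0.03 0 0 0 0.05 1;0.03 -0.07 0 0 0 0.1 1;0.05 -0.1 0 0 0 0.15 1;0.07 -0.13 0 0 0 0.2 1;0.09 -0.16 0 0 0 0.25 1;0.11 -0.195 0 0 0 0.25 1;0.13 -0.23 0 0 0 0.25 1;0.15 -0.265 0 0 0 0.25 1;0.165 -0.3 0 0 0 0.25 1;0.185 -0.335 0 0 0 0.25 1'
python3 -m crank '0.015 -0.03 -0.01 0 0 0 1;0.03 -0.055 -0.03 0 0 0 1;0.042 -0.075 -0.05 0 0 0 1;0.052 -0.083 -0.07 0 0 0 1;0.052 -0.083 -0.08 0 0 0 1;0.052 -0.083 -0.08 0 0 0 1;0.052 -0.083 -0.08 0 0 0 1;0.052 -0.083 -0.08 0 0 0 1;0.052 -0.083 -0.08 0 0 0 1;0.052 -0.083 -0.08 0 0 0 1'
python3 - <<'E'
from h import *
np.set_printoptions(precision=4,suppress=True)
c=cam("wrist");save(c,"w1.png");P=cloud(c);o=manip.get_obs()
print(o["t"],o["tcp_pos"],R.from_rotvec(o["ee_rot"]).as_matrix(),o["contact_force"])
for d in silhouettes("carrier","wrist")[:2]:
    q=P[d["mask"]&(P[...,2]>.022)&(P[...,2]<.04)]; print("carrier",d["score"],d["pixel"],rect(q),np.median(q[:,2]))
for t in("mark","pin_tip"):
    for d in tip_of(t,"wrist")[:2]: print(t,d["score"],d["pixel"],at_z(c,d["pixel"],.030 if t=="mark" else .044),by_depth(c,d["pixel"]))
E
```

```text
t: 3.08
tcp_pos: [0.4084, 0.2737, 0.3042]
ee_rot: [-0.067, 3.141, 0.0]
contact_force: [2.4, 0.1, -0.9]
finger_gap: 0.0855
grip_force: 0.0
t: 3.92
tcp_pos: [0.4604, 0.1936, 0.225]
ee_rot: [-0.069, 3.139, 0.001]
contact_force: [-0.3, 0.0, 0.1]
finger_gap: 0.0852
grip_force: 0.0
3.9667 [0.4604 0.1934 0.2249] [[-0.9991 -0.0433  0.0017]
 [-0.0433  0.9991  0.0007]
 [-0.0017  0.0006 -1.    ]] [-0.1493 -0.9992  0.2633]
carrier 0.92 [255.4, 239.4] ((515.1458740234375, 196.77159118652344), (169.62661743164062, 44.054927825927734), 4.332783222198486) 0.031210085810119192
carrier 0.74 [420.5, 10.5] ((320.5051574707031, 316.9889221191406), (18.28593635559082, 38.07075500488281), 1.4543718099594116) 0.024463676972108828
mark 0.73 [255.8, 305.3] [0.5756 0.2004 0.03  ] [0.574  0.2003 0.0323]
```

View pics/w1.png

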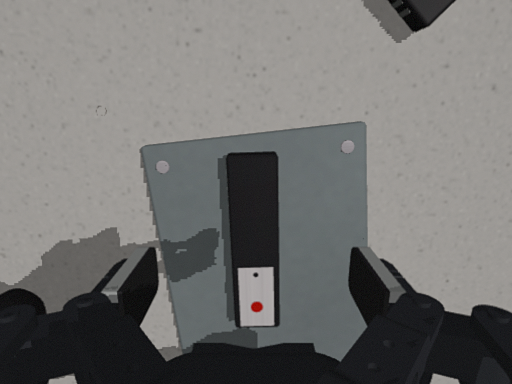

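The wrist view shows the small carrier on the bed with its red dot at (257,307) and its far end at (252,155). It measures 169.6×44 mm, so it is confirmed as the right one. I'll descend and close on the ribs.

```bash
python3 -m crank '0 0 -0.03 0 0 0.015 1;0 0 -0.06 0 0 0.015 1;0 0 -0.09 0 0 0.015 1;0 0 -0.11 0 0 0.015 1;0 0 -0.125 0 0 0.015 1;0 0 -0.135 0 0 0.015 1;0 0 -0.135 0 0 0.015 1;0 0 -0.135 0 0 0.015 0.8;0 0 -0.135 0 0 0.015 0.6;0 0 -0.135 0 0 0.015 0.5'
python3 -m crank '0 0 0 0 0 0 0.4;0 0 0 0 0 0 0.4;0 0 0 0 0 0 0.3;0 0 0 0 0 0 0.3;0 0 0 0 0 0 0.3;0 0 0 0 0 0 0.3;0 0 0 0 0 0 0.3;0 0 0 0 0 0 0.3;0 0 0 0 0 0 0.3;0 0 0 0 0 0 0.3'
python3 - <<'E'
from h import *
np.set_printoptions(precision=4,suppress=True)
c=cam("scene");save(c,"s2.png")
cv2.imwrite("pics/s2c.png",cv2.resize(c["frame"][100:300,170:330,::-1],None,fx=3,fy=3))
for t in("mark","pin_tip"):
    for d in tip_of(t,"scene")[:2]: print(t,d["score"],d["pixel"],at_z(c,d["pixel"],.030 if t=="mark" else .044),by_depth(c,d["pixel"]))
c=cam("wrist");P=cloud(c)
for d in silhouettes("carrier","wrist")[:1]:
    q=P[d["mask"]&(P[...,2]>.022)&(P[...,2]<.04)]; print("carrier",d["score"],d["pixel"],rect(q),np.median(q[:,2]))
for d in tip_of("mark","wrist")[:2]: print(d["score"],d["pixel"],at_z(c,d["pixel"],.03))
E
```

```text
t: 4.95
tcp_pos: [0.4612, 0.1928, 0.0901]
ee_rot: [-0.103, 3.138, 0.001]
contact_force: [0.8, 0.8, 0.0]
finger_gap: 0.0518
grip_force: 0.0
t: 5.78
tcp_pos: [0.4612, 0.1929, 0.0904]
ee_rot: [-0.103, 3.137, 0.001]
contact_force: [-1.3, -0.4, 5.0]
finger_gap: 0.0424
grip_force: 60.9
mark 0.97 [347.9, 247.6] [0.1803 0.1974 0.03  ] [0.1807 0.1945 0.0257]
mark 0.79 [226.8, 201.4] [0.5799 0.1963 0.03  ] [0.5797 0.1966 0.0304]
carrier 0.78 [251.1, 266.0] ((468.04510498046875, 192.46461486816406), (75.2657241821289, 44.49262619018555), 4.304924964904785) 0.031086012704880775
```

```bash
python3 -m crank '0.004 0.002 0 0 0 0 0.3;0.008 0.004 0 0 0 0 0.3;0.012 0.006 0 0 0 0 0.3;0.016 0.009 0 0 0 0 0.3;0.02 0.011 0 0 0 0 0.3;0.024 0.014 0 0 0 0 0.3;0.028 0.016 0 0 0 0 0.3;0.032 0.018 0 0 0 0 0.3;0.035 0.02 0 0 0 0 0.3;0.035 0.02 0 0 0 0 0.3'
python3 - <<'E'
from h import *
np.set_printoptions(precision=4,suppress=True)
c=cam("scene");P=cloud(c)
cv2.imwrite("pics/s3.png",cv2.resize(c["frame"][150:235,185:300,::-1],None,fx=6.5,fy=6.5,interpolation=cv2.INTER_CUBIC))
for d in tip_of("mark","scene")[:2]+tip_of("pin_tip","scene")[:2]: print(d["score"],d["pixel"],at_z(c,d["pixel"],.030),at_z(c,d["pixel"],.044))
hsv=cv2.cvtColor(c["frame"],cv2.COLOR_RGB2HSV);H,S,V=cv2.split(hsv)
m=((H<8)|(H>172))&(S>110);m[:185]=0;m[225:]=0;m[:,:205]=0;m[:,260:]=0
uv=np.argwhere(m)[:,::-1];print("dot",len(uv),uv.mean(0),at_z(c,uv.mean(0),.03))
y=(H>12)&(H<30)&(S>90);y[:170]=0;y[220:]=0;y[:,:205]=0;y[:,260:]=0
print(np.argwhere(y)[:,::-1].tolist(), [P[i,j].round(3).tolist() for i,j in np.argwhere(y)][:20])
E
```

```text
t: 6.92
tcp_pos: [0.492, 0.2102, 0.0902]
ee_rot: [0.101, -3.133, 0.008]
contact_force: [-13.3, -5.4, 21.2]
finger_gap: 0.0427
grip_force: 63.1
0.81 [347.0, 246.7] [0.1837 0.1956 0.03  ] [0.1824 0.2048 0.044 ]
0.65 [217.8, 204.1] [0.6003 0.2177 0.03  ] [0.5938 0.2267 0.044 ]
0.45 [309.4, 167.0] [ 0.4004 -0.0487  0.03  ] [ 0.3964 -0.0364  0.044 ]
dot 8 [215.5 203. ] [0.609 0.217 0.03 ]
[[214, 199], [215, 199], [214, 200]] [[0.608, 0.223, 0.057], [0.61, 0.215, 0.048], [0.61, 0.221, 0.05]]
```

View pics/s3.png

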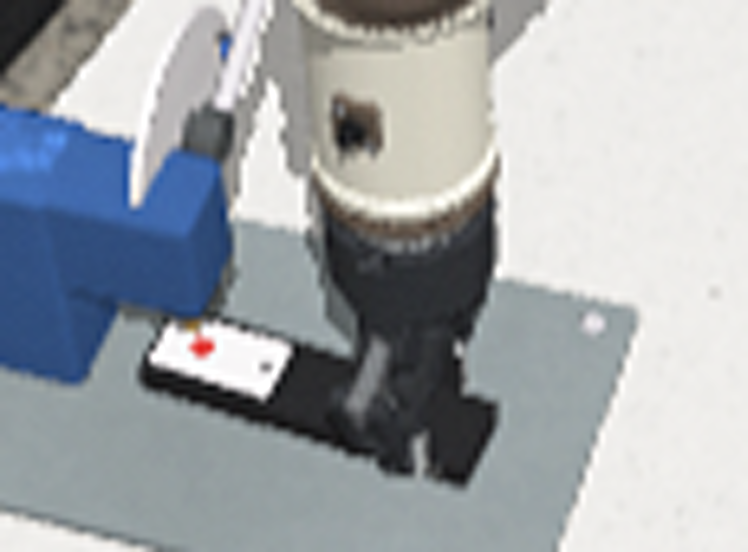

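The dot at scene (215.5,203) is a few mm short of the brass pin at (214.5,199.5). I'll ease the downward push slightly and finish the slide.

```bash
python3 -m crank '0 0 0.001 0 0 0 0.3;0 0 0.002 0 0 0 0.3;0 0 0.002 0 0 0 0.3;0.001 0 0.002 0 0 0 0.3;0.002 0.0005 0.002 0 0 0 0.3;0.003 0.001 0.002 0 0 0 0.3;0.003 0.001 0.002 0 0 0 0.3;0.003 0.001 0.002 0 0 0 0.3;0.003 0.001 0.002 0 0 0 0.3;0.003 0.001 0.002 0 0 0 0.3'
cat > meas.py <<'E'
from h import *
np.set_printoptions(precision=4,suppress=True)
import sys
c=cam("scene");P=cloud(c);f=c["frame"].astype(float)
cv2.imwrite("pics/"+sys.argv[1],cv2.resize(c["frame"][180:220,195:250,::-1],None,fx=12,fy=12,interpolation=cv2.INTER_CUBIC))
w=np.clip(f[...,0]-f[...,1:].max(-1)-25,0,None);m=np.zeros_like(w);m[192:212,203:235]=1;w*=m
brass=(f[...,0]-f[...,2]>30)&(f[...,1]-f[...,2]>15)&(m>0);w[brass]=0
v,u=np.mgrid[:384,:512];uv=np.array([(w*u).sum(),(w*v).sum()])/w.sum()
print("dot",(w>0).sum(),uv,at_z(c,uv,.03));print("brass",np.argwhere(brass)[:,::-1].tolist())
pt=np.array([.6114,.2183,.044]);Ti=np.linalg.inv(c["T"])
for pt in ([.6114,.2183,.044],[.6114,.2183,.030],[.6114,.2183,.055]):
    print("proj",pt,cv2.projectPoints(np.array([pt]),cv2.Rodrigues(Ti[:3,:3])[0],Ti[:3,3],np.array(c["intrinsics"]),np.array(c["dist_coeffs"]))[0].ravel())
for p in np.argwhere(w>0): print(p[::-1],f[p[0],p[1]].astype(int),end="; ")
E
python3 meas.py s4.png
```

```text
t: 7.9
tcp_pos: [0.4985, 0.2135, 0.0909]
ee_rot: [-0.103, 3.14, 0.0]
contact_force: [0.1, -0.4, -0.4]
finger_gap: 0.0425
grip_force: 60.9
dot 11 [213.0566 203.0229] [0.6159 0.2203 0.03  ]
brass [[214, 199], [215, 199], [214, 200], [215, 200], [214, 201]]
proj [0.6114, 0.2183, 0.044] [214.1854 200.2602]
proj [0.6114, 0.2183, 0.03] [214.6202 203.0357]
proj [0.6114, 0.2183, 0.055] [213.8394 198.0495]
[213 201] [221 161 154]; [212 202] [243 214 215]; [213 202] [235 119 118]; [214 202] [238 160 161]; [211 203] [241 192 191]; [212 203] [225  42  38]; [213 203] [226  44  40]; [214 203] [225  38  34]; [212 204] [235 160 160]; [213 204] [232 117 114]; [214 204] [231 109 107];
```

View pics/s4.png

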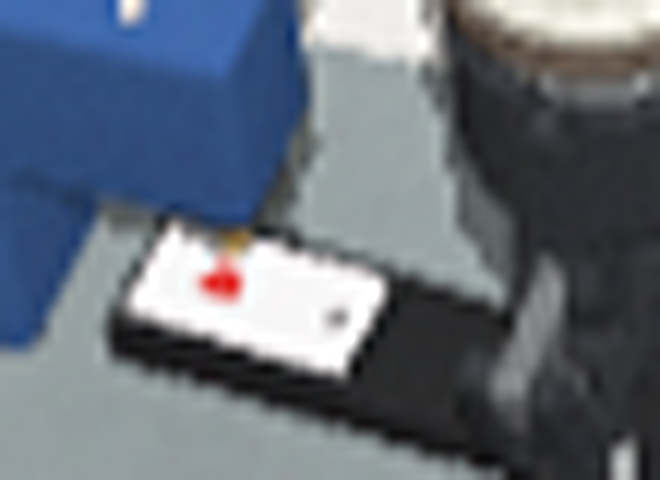

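The dot at scene (213.0,203.0) has overshot the pin at (214.5,200) by about 1.5 px, roughly 4 mm. I'll pull it back 3.5 mm.

```bash
python3 -m crank '-0.001 -0.0005 0 0 0 0 0.3;-0.002 -0.001 0 0 0 0 0.3;-0.0035 -0.0015 0 0 0 0 0.3;-0.0035 -0.0015 0 0 0 0 0.3;-0.0035 -0.0015 0 0 0 0 0.3;-0.0035 -0.0015 0 0 0 0 0.3;-0.0035 -0.0015 0 0 0 0 0.3;-0.0035 -0.0015 0 0 0 0 0.3;-0.0035 -0.0015 0 0 0 0 0.3;-0.0035 -0.0015 0 0 0 0 0.3'
python3 meas.py s5.png
```

```text
t: 8.78
tcp_pos: [0.4948, 0.2119, 0.0909]
ee_rot: [0.103, -3.14, 0.0]
contact_force: [0.0, -0.2, -0.7]
finger_gap: 0.0427
grip_force: 60.9
dot 10 [214.3114 203.1197] [0.6121 0.219  0.03  ]
brass [[214, 199], [215, 199], [214, 200], [215, 200], [214, 201]]
proj [0.6114, 0.2183, 0.044] [214.1854 200.2602]
proj [0.6114, 0.2183, 0.03] [214.6202 203.0357]
proj [0.6114, 0.2183, 0.055] [213.8394 198.0495]
[215 201] [222 190 188]; [214 202] [235 117 117]; [215 202] [238 163 163]; [213 203] [229  76  72]; [214 203] [226  45  40]; [215 203] [226  41  38]; [216 203] [229 124 122]; [213 204] [236 161 162]; [214 204] [222  70  65]; [215 204] [232 113 111];
```

View pics/s5.png

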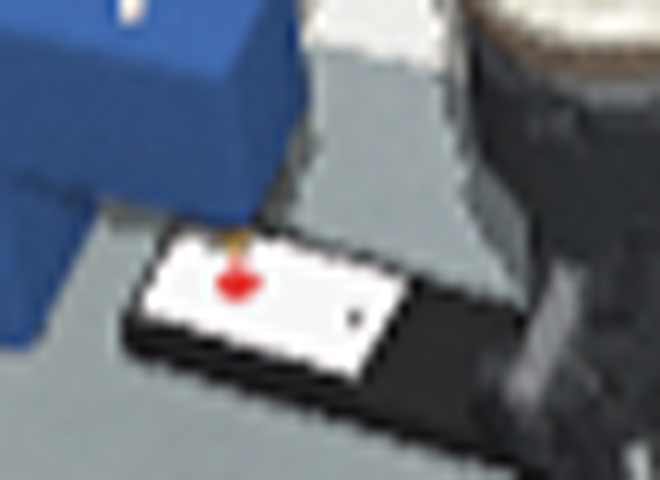

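The dot at (214.4,203) now sits directly below the pin at (214.5,200.5). I'll release and rise straight up.

```bash
python3 -m crank '0 0 0 0 0 0 0.6;0 0 0 0 0 0 0.8;0 0 0 0 0 0 1;0 0 0 0 0 0 1;0 0 0 0 0 0 1;0 0 0 0 0 0 1;0 0 0.01 0 0 0 1;0 0 0.03 0 0 0 1;0 0 0.06 0 0 0 1;0 0 0.09 0 0 0 1'
python3 -m crank '0 0 0.03 0 0 0 1;0 0 0.06 0 0 0 0.8;0 0 0.09 0 0 0 0.5;0 0 0.12 0 0 0 0.2;0 0 0.14 0 0 0 0;0 0 0.14 0 0 0 0;0 0 0.14 0 0 0 0;0 0 0.14 0 0 0 0;0 0 0.14 0 0 0 0;0 0 0.14 0 0 0 0'
python3 meas.py s6.png
```

```text
t: 9.67
tcp_pos: [0.4941, 0.2117, 0.1818]
ee_rot: [0.103, -3.138, 0.001]
contact_force: [1.8, 0.2, 0.4]
finger_gap: 0.0855
grip_force: 0.0
t: 10.5
tcp_pos: [0.4941, 0.2116, 0.3196]
ee_rot: [0.103, -3.137, 0.001]
contact_force: [0.6, 0.4, -0.4]
finger_gap: 0.0004
grip_force: 0.0
dot 10 [214.2777 203.2091] [0.612  0.2194 0.03  ]
brass [[214, 199], [215, 199], [213, 200], [214, 200], [215, 200], [214, 201]]
proj [0.6114, 0.2183, 0.044] [214.1854 200.2602]
proj [0.6114, 0.2183, 0.03] [214.6202 203.0357]
proj [0.6114, 0.2183, 0.055] [213.8394 198.0495]
[215 201] [221 189 187]; [214 202] [240 167 167]; [215 202] [238 161 162]; [213 203] [229  75  71]; [214 203] [226  44  39]; [215 203] [225  41  35]; [216 203] [234 124 122]; [213 204] [225 112 111]; [214 204] [229  74  69]; [215 204] [232 114 111];
```

```bash
python3 -m crank '0.02 -0.03 0.01 0 0 0 0;0.045 -0.055 0.01 0 0 0 0;0.07 -0.08 0.01 0 0 0 0;0.095 -0.11 0.01 0 0 0 0;0.12 -0.14 0.01 0 0 0 0;0.141 -0.16 0.01 0 0 0 0;0.141 -0.16 0 0 0 0 0;0.141 -0.16 -0.02 0 0 0 0;0.141 -0.16 -0.03 0 0 0 0;0.141 -0.16 -0.03 0 0 0 0'
python3 - <<'E'
from h import *
np.set_printoptions(precision=4,suppress=True)
c=cam("scene");cv2.imwrite("pics/s7.png",cv2.resize(c["frame"][60:230,170:330,::-1],None,fx=3.5,fy=3.5,interpolation=cv2.INTER_CUBIC))
for d in tip_of("lever_pad","scene")[:2]: print(d["score"],d["pixel"],at_z(c,d["pixel"],.201))
E
```

```text
t: 11.38
tcp_pos: [0.6337, 0.0521, 0.2869]
ee_rot: [0.103, -3.133, 0.0]
contact_force: [-1.0, 0.2, -0.2]
finger_gap: -0.0002
grip_force: 0.0
0.77 [229.9, 128.2] [0.632  0.0545 0.201 ]
0.68 [212.2, 167.2] [0.6003 0.2184 0.201 ]
```

View pics/s7.png

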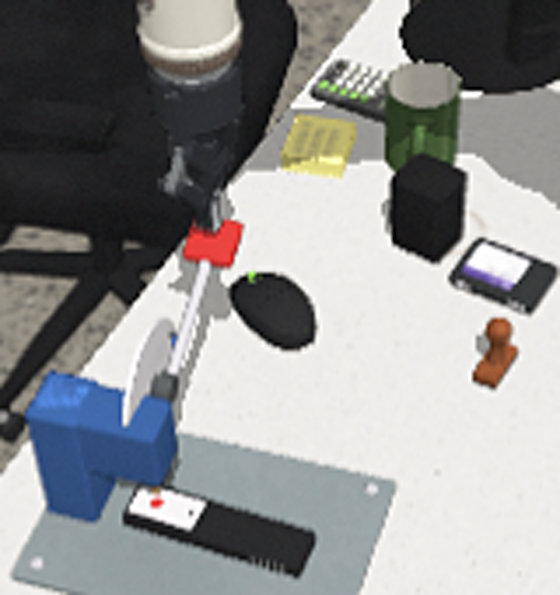

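The closed fingertips are above the red paddle (crop 215,240) and the carrier is still under the pin. I'll press down along the lever's arc.

```bash
python3 -m crank '0 -0.001 -0.01 0 0 0 0;0 -0.003 -0.02 0 0 0 0;0 -0.005 -0.03 0 0 0 0;0 -0.007 -0.04 0 0 0 0;0 -0.009 -0.05 0 0 0 0;0.001 -0.011 -0.06 0 0 0 0;0.001 -0.012 -0.07 0 0 0 0;0.001 -0.012 -0.08 0 0 0 0;0.001 -0.012 -0.09 0 0 0 0;0.001 -0.011 -0.09 0 0 0 0'
python3 -m crank '0 0.001 -0.007 0 0 0 0;0 0.002 -0.014 0 0 0 0;0 0.004 -0.021 0 0 0 0;0 0.005 -0.028 0 0 0 0;0 0.005 -0.032 0 0 0 0;0 0.005 -0.034 0 0 0 0;0 0.005 -0.034 0 0 0 0;0 0.005 -0.034 0 0 0 0;0 0.005 -0.034 0 0 0 0;0 0.005 -0.034 0 0 0 0'
python3 - <<'E'
from h import *
np.set_printoptions(precision=4,suppress=True)
c=cam("scene");cv2.imwrite("pics/s8.png",cv2.resize(c["frame"][90:230,180:280,::-1],None,fx=4.2,fy=4.2,interpolation=cv2.INTER_CUBIC))
o=manip.get_obs();print(o["tcp_pos"],o["contact_force"],o["t"])
E
```

```text
t: 12.32
tcp_pos: [0.6371, 0.0398, 0.1995]
ee_rot: [-0.102, 3.14, -0.002]
contact_force: [0.5, -4.7, 8.0]
finger_gap: 0.0001
grip_force: 4.5
t: 13.15
tcp_pos: [0.6364, 0.0459, 0.1676]
ee_rot: [0.103, -3.139, 0.0]
contact_force: [-3.3, -2.0, 10.3]
finger_gap: -0.0
grip_force: 5.1
[0.6364 0.0459 0.1676] [-3.1229 -1.6529  9.6757] 13.2
```

View pics/s8.png

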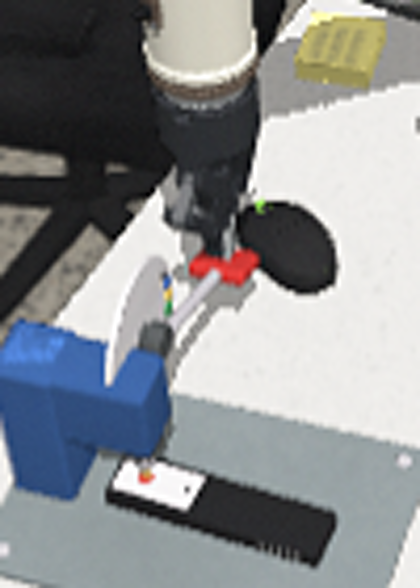

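The pin is down on the red dot (crop 147,478) and the lever lies at the green spot (168,305). I'll press 3 mm further for margin.

```bash
python3 -m crank '0 0 -0.001 0 0 0 0;0 0 -0.002 0 0 0 0;0 0 -0.003 0 0 0 0;0 0 -0.003 0 0 0 0;0 0 -0.003 0 0 0 0;0 0 -0.003 0 0 0 0;0 0 -0.003 0 0 0 0;0 0 -0.003 0 0 0 0;0 0 -0.003 0 0 0 0;0 0 -0.003 0 0 0 0'
```

```text
t: 14.03
tcp_pos: [0.6363, 0.0467, 0.165]
ee_rot: [0.104, -3.139, -0.001]
contact_force: [-3.3, -0.5, 12.3]
finger_gap: -0.0
grip_force: 5.6
```

```bash
python3 -c "
from workcell import manip
print(manip.close_job())"
```

```text
the job is handed in; nothing more can be done
None
```

I handed the job in at about 14 s with the arm still pushing the lever down at its third click with about 12 N. The last picture shows the pin on the red dot and the fingers clear of the carrier; no verdict came back.

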